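Set the end stop and hold a dowel down in the V-jig for drilling

TASK

First take the stop plate by its orange grip out of the wooden rack and slide it blade first all the way down into the slot at the end of the blue V-jig. Then lay the dowel in the jig's two V-cradles with one end right up against the stop, and finish while the fingers still hold it there, pressing it down on both sides of the V evenly, about as hard as a 1 to 2 kg weight, without forcing it. Leave the screw box, bit case, drill and offcut where they are.

Things in the scene. Friction and masses are not known exactly. Their poses are not given: they have to be found in the camera images.
- jig: fixed V-jig: plywood board 110 (x) x 236 (y) x 12 mm with two blue V-cradles and a slot block at its +y end. Origin on the bench midway between the cradles; y along the trough, z up. Cradles at y = -50 and +50 mm, each 24 mm long (y), 72 mm wide, 70 mm tall; between them 76 mm are free for the fingers above the board. V of 90 degrees, lowest point 47.4 mm above the bench.
- jig_seat (a point): point fixed in the jig, where the centre of the correctly seated dowel lies: 70 mm above the bench, above the jig's origin; axes as the jig's
- jig_slot (a point): centre of the slot's mouth in the jig's blue slot block (86 x 30 mm), 50 mm above the bench, 92.5 mm in +y from the jig's origin; axes as the jig's. Slot 64.5 mm long (x), 7.5 mm wide (y), 38 mm deep, floor 12 mm above the bench, mouth chamfered 3 mm.
- near_face: the V faces on the jig's -x side (one on each cradle), sloping 45 degrees; fixed to the jig, origin at the jig's origin
- far_face: the V faces on the jig's +x side, likewise
- dowel_center (a point): centre of the loose wooden dowel, 32 mm diameter, 180 mm long, about 0.1 kg, thin black line round its middle; x along its axis (either end may meet the stop), y and z turn as it rolls. Starts lying level on its rest.
- dowel: the same dowel; its origin lies 16 mm off the axis, on the skin: use dowel_center for its position
- rest: fixed dark wooden rest that carries the dowel at the start: board 150 (x) x 60 x 6 mm, two saddles at x = -58 and +58 mm, 16 mm long, lips 27 mm above the bench; 100 mm free between them for the fingers. Origin on the bench under its centre; dowel along x, its axis 36 mm above the bench. Rest and rack may change sides.
- stop_grip (a point): centre of the orange grip, 60 (x) x 14 (y) x 28 (z) mm, on top of the loose stop plate's aluminium blade, 60 (x) x 5 (y) x 82 (z) mm; 96 mm above the blade's lower edge, z up. Plate 110 mm tall, 0.09 kg, same both ways round. Fully home in the jig this point is 108 mm above the bench, in the rack 106 mm.
- rack: fixed wooden rack that holds the stop plate upright at the start: foot 110 x 70 x 10 mm, block 86 (x) x 30 (y) mm, top 48 mm above the bench, slot along x as in the jig, 38 mm deep. Origin on the bench under its centre. Lift the plate at least 40 mm straight up to clear it.
- screw_box: bystander: clear open box of screws, 95 x 75 x 45 mm, origin under its centre
- bit_case: bystander: flat blue bit case, 65 x 110 x 16 mm, origin under its centre
- drill: bystander: cordless drill standing on its battery, 190 mm tall, 115 x 75 mm foot, chuck and bit reach 150 mm to +x; origin under its foot
- offcut: bystander: pine offcut, 220 x 62 x 19 mm, origin under its centre

How it is judged:
On the way, in this order (a step that is already met when the one before it is completed fails the run):
1. the stop plate stands fully home in the jig's slot (x of stop_grip in the frame of jig between -0.006 and 0.006 m and y of stop_grip in the frame of jig between 0.0835 and 0.1015 m and z of stop_grip in the frame of jig below 0.112 m and angle between stop_grip's own z axis and vertical below 0.12 rad), for 0.2 s.
2. the dowel lies in both V-cradles, its end at the stop (x of dowel_center in the frame of jig between -0.003 and 0.003 m and z of dowel_center in the frame of jig between 0.066 and 0.073 m and angle between the x axis of dowel_center and the y axis of jig, either way round below 0.035 rad and y of dowel_center in the frame of stop_grip between -0.0985 and 0.0985 m and y of dowel_center in the frame of jig between -0.012 and 0.012 m), for 0.2 s.
At the end, for the whole second after the job is handed in: Stop in the slot within 4 mm of full depth, 6 mm across, 9 mm along, upright to 0.12 rad. Dowel centre within 3 mm of the V's mid-plane, 66 to 73 mm up, axis along the V to 0.035 rad, end within 6 mm of the stop, touched by the fingers (over 3 N) and bearing over 2 N on each side of the V (all of step 1 and all of step 2 and contact force between dowel and near_face above 2 N and contact force between dowel and far_face above 2 N and contact force between the fingers and dowel above 3 N); the arm keeps its last pose, push and grip.
It fails at once if the box of screws is moved more than 20 mm (distance of screw_box from where it was at the start of the episode above 0.02 m).
It fails at once if the bit case is moved more than 20 mm (distance of bit_case from where it was at the start of the episode above 0.02 m).
It fails at once if the cordless drill is moved more than 20 mm (distance of drill from where it was at the start of the episode above 0.02 m).
It fails at once if the pine offcut is moved more than 20 mm (distance of offcut from where it was at the start of the episode above 0.02 m).
It fails at once if the dowel is forced into the jig with more than 80 N (contact force between dowel and jig above 80 N).
It also fails if it takes over 67 s, if anything falls off the work surface, if the arm or the gripper's body presses on something with over 40 N, if the wrist force passes 120 N, or if a joint passes its speed limit or range.

ROBOT

A 7-joint arm with a two-finger parallel gripper is mounted at the origin on the work surface. World frame = base frame: x ahead of the robot, y to its left, z up, the work surface at z = 0. Lengths are in m, angles in rad, forces in N, time in s.
With the tool pointing down it reaches from about 0.425 to 0.925 m from the base axis. Payload 6.8 kg.
Tool frame: the origin (TCP) lies midway between the tips of the shut fingers; the grasp point (between the pads) lies 19 mm behind it; y points along the fingers, z is the direction in which the jaws open and shut, and the axes are right-handed (so a half turn about y gives the same grasp; the last joint's range is limited). The gripper opens to 85 mm and grips with 20 to 120 N. Pads are 22 mm wide; open, the fingers measure 114 mm over their backs; the gripper's body (76 mm by 85 mm) begins 54 mm behind the grasp point. The pads swing forward as they close: fully open they stand 13 mm farther back than shut.
Start: joints at [-1.425, 0.477, 0.022, 1.555, -0.011, 1.109, -0.083], TCP at [0.169, 0.653, 0.231] pointing down, gripper open.
Joint ranges: [-2.96, 2.96], [-0.34, 2.1], [-1.41, 1.46], [0.24, 2.44], [-1.37, 4.51], [0.17, 1.92], [-2.96, 2.96]. Speed limits (rad/s): [2.39, 2.39, 3.14, 3.14, 3.14, 3.14, 3.14].

INTERFACE

Orientations are given as a unit quaternion [w, x, y, z].
In Python, from station import bot gives the robot as it stands. The module is installed in compiled form; this text tells all that it offers.
- The arm moves only by the shell command python3 -m crank 'ROWS' [FORCE]. ROWS is JSON, a list of rows, each an object with "linear": the shift along the tool's x, y, z in m, a list of three; "dr": the turn, a rotation vector about the tool's x, y, z in degrees, a list of three; "hand": the gripper command: -1 is shut, 1 is fully open, values between are in proportion. A call has 1 to 10 rows; each row is the pose to reach, as a shift and turn from the pose commanded when the call began, along the tool's axes at that moment; what a row does not reach only later rows make up. A row lasts 1/12 s, in which the tool goes at most 41.7 mm and 7.16 degrees, less where a joint would pass 70% of its speed; a pose out of reach is approached as far as the arm can. A call with a gripper value outside its range is refused whole. The fingers move at their own pace and stop on an object; FORCE is the grip in N (left out, the last holds). Time passes only in rows, so rows that repeat a pose let the fingers close. It gives the time, the measured TCP pose, the force and the opening at its end, in the units of the state.
- bot.get_obs(): the state, without advancing time (a new reading comes with each control period).
- bot.read_camera(name): name is "side" or "top" or "wrist"; returns the picture (384x512x3 uint8, blue, green, red); there is no depth.
- bot.camera_params(name): a dict with "K" (3x3 intrinsics, pixels), "R" (3x3) and "t" (3): a world point X has camera coordinates R X + t; the wrist camera has in their place "hand_eye" (4x4, takes a point from camera to tool coordinates, whose origin is the TCP and whose axes are the tool frame's). Camera axes: x right, y down, z forward; pixel columns grow to the right and rows downward; lengths in m; the calibration is good to about 2 mm. A picture is of the moment at which its call begins: read the wrist's pose just before it. camera_params takes no time and is no camera call.
- bot.hand_in(): hands the job in, once; it reports no verdict.
Trained networks look in the newest picture that a camera, given by its name, has taken for a name from the list of things; names that differ only in an ending like _2 or _b are one class to them, and where a whole thing is asked for, a point or a joint stands for the part that bears it (a point fixed in the world has none). Each returns a list of dicts, best first, with "score" (0 to 1); they miss things now and then, are a little off and sometimes report something else, mostly with a low value. They report only what shows in the picture. A call takes as long as a camera call.
- bot.search_frame(camera, target): "extent" ([left, top, right, bottom] in pixels, round what is visible of it).
- bot.cut_out(camera, target): "pixels" (384x512 bool, what is visible of it) and "extent" ([left, top, right, bottom] in pixels, round what is visible of it).
- bot.place_of(camera, target): "xy" ([column, row] in pixels: a listed point, or the origin of a listed thing).
The state is a dict: "t": time; "q": joint angles; "joint_vel": joint speeds; "joint_torque": joint torques, N m; "eef_pos": TCP position; "tool_rot": TCP orientation; "contact_force": force on the tool from outside, world axes, zero at the start; "torque": the same for the moment, N m; "gripper_width": opening from 0.0 (shut) to 1.0 (fully open).
Only numpy, scipy, OpenCV 4.12 (cv2) and the standard library are available. Lean on these libraries where they do the work, as an engineer would, in place of code of your own. Each camera call takes 0.05 s, during which the arm holds its last target. There are 200 camera calls.

## Working session

There is one attempt and no reset: what is moved stays moved. The work goes in short steps, Python scripts to look and compute and a shell command to move; the robot and the scene stay as the last step left them, time stands still between calls to the robot, and variables do not carry over. Pictures are saved under pics/ and viewed, about 8 in all and at most 12, crops included, and the job is handed in when it is done.

```bash
mkdir -p pics; cat > h.py <<'E'
import numpy as np, cv2
from station import bot
from scipy.spatial.transform import Rotation as Ro
def Rq(q): return Ro.from_quat([q[1],q[2],q[3],q[0]]).as_matrix()
def cam(name):
    p=bot.camera_params(name); K=np.array(p["K"])
    if "R" in p: return K,np.array(p["R"]),np.array(p["t"])
    o=bot.get_obs(); T=np.eye(4);T[:3,:3]=Rq(o["tool_rot"]);T[:3,3]=o["eef_pos"]
    M=np.linalg.inv(T@np.array(p["hand_eye"])); return K,M[:3,:3],M[:3,3]
def ray(c,px):
    K,R,t=c; d=R.T@np.linalg.solve(K,[px[0],px[1],1.]); return -R.T@t,d/np.linalg.norm(d)
def onz(c,px,z):
    o,d=ray(c,px); return o+d*(z-o[2])/d[2]
def tri(obs):
    A=np.zeros((3,3));b=np.zeros(3)
    for c,px in obs:
        o,d=ray(c,px);P=np.eye(3)-np.outer(d,d);A+=P;b+=P@o
    X=np.linalg.solve(A,b)
    return X,[np.linalg.norm((np.eye(3)-np.outer(ray(c,p)[1],ray(c,p)[1]))@(X-ray(c,p)[0])) for c,p in obs]
def proj(c,X):
    K,R,t=c; u=K@(R@np.asarray(X)+t); return u[:2]/u[2]
E
python3 - <<'E'
from h import *
np.set_printoptions(precision=4,suppress=True)
o=bot.get_obs();print(o["t"],o["eef_pos"],o["tool_rot"],o["gripper_width"],o["contact_force"]);print(Rq(o["tool_rot"]))
print(bot.camera_params("wrist")["hand_eye"])
ims=[]
C={}
for n in("top","side"):
    C[n]=cam(n);ims.append(bot.read_camera(n)); cv2.imwrite(f"pics/{n}0.png",ims[-1])
    print(n,C[n][0][0,0],-C[n][1].T@C[n][2])
P={}
for t in("jig","jig_seat","jig_slot","dowel_center","rest","stop_grip","rack","screw_box","bit_case","drill","offcut"):
    obs=[]
    for n in("top","side"):
        r=bot.place_of(n,t)
        if r: obs.append((C[n],r[0]["xy"])); print(t,n,np.round(r[0]["xy"],1),round(r[0]["score"],2))
    if len(obs)==2: print("   ",*tri(obs))
cv2.imwrite("pics/a.png",cv2.resize(np.vstack(ims),None,fx=.78,fy=.78))
E
```

```text
0.0 [0.1694 0.6528 0.2303] [-0.7007  0.7021 -0.0895  0.0894] 1.0024745547727933 [-0.3508 -0.1053  0.9369]
[[ 0.968  -0.0003  0.2511]
 [-0.2511 -0.0019  0.968 ]
 [ 0.0001 -1.     -0.0019]]
[[-0.0008  0.9638  0.2667 -0.0676]
 [ 0.     -0.2667  0.9638 -0.1423]
 [ 1.      0.0008  0.0002  0.0005]
 [ 0.      0.      0.      1.    ]]
top 408.97322890406815 [ 0.4983 -0.0205  1.1285]
side 429.2291843639463 [ 0.4654 -0.7953  0.9173]
jig top [249.8 225.6] 0.83
jig side [222.1 215.5] 0.73
    [ 0.5406  0.0002 -0.0001] [np.float64(0.0006339276848305184), np.float64(0.0006339276848306517)]
jig_seat top [247.6 223. ] 0.63
jig_seat side [223.4 198.3] 0.67
    [0.5466 0.0045 0.0647] [np.float64(0.0021781704409233036), np.float64(0.002178170440922972)]
jig_slot top [213.2 228.3] 0.79
jig_slot side [212.6 178.3] 0.84
    [0.5319 0.0949 0.0581] [np.float64(0.0007595195210547868), np.float64(0.0007595195210546497)]
dowel_center top [369.5 241.5] 0.88
dowel_center side [216.  308.1] 0.65
    [ 0.4863 -0.3116  0.0535] [np.float64(0.004068684981368787), np.float64(0.004068684981368797)]
rest top [362.2 243.
[... 277 characters left out ...]
09903259196297595), np.float64(0.0009903259196297714)]
screw_box top [209.5 143.4] 0.79
screw_box side [289.9 180.3] 0.58
    [ 0.7731  0.1112 -0.0123] [np.float64(0.0033110245745343082), np.float64(0.0033110245745343408)]
bit_case top [279.9 145.1] 0.82
bit_case side [305.3 229.4] 0.78
    [ 0.7628 -0.0889 -0.0082] [np.float64(0.00332874755780117), np.float64(0.0033287475578007964)]
drill top [414.9 166.7] 0.96
drill side [321.8 363.5] 0.88
    [ 0.6885 -0.4591  0.0091] [np.float64(0.004377214147576866), np.float64(0.004377214147576878)]
offcut top [102.1 173.7] 0.57
offcut side [243.1 122.7] 0.6
    [0.6861 0.4105 0.0025] [np.float64(0.006744536579330932), np.float64(0.006744536579330994)]
```

View pics/a.png

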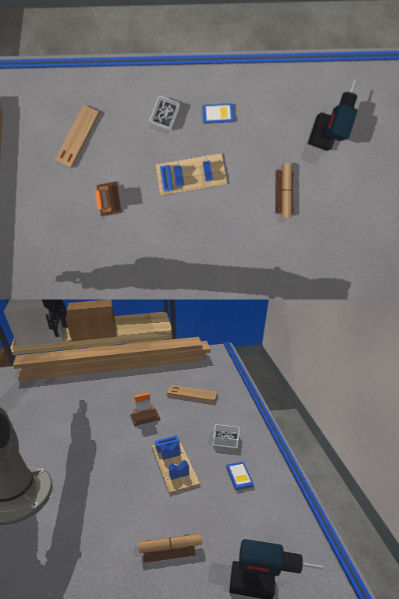

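The top view (upper half) shows the orange grip at about (103,198), the jig at (190,173) and the dowel on its rest at (287,190). The drill, bit case, screw box and offcut are clear of the direct paths. Next I go above the grip.

```bash
python3 -m crank '[{"linear":[0.33,0,-0.24],"dr":[0,0,0],"hand":1},{"linear":[0.33,0,-0.24],"dr":[0,0,0],"hand":1},{"linear":[0.33,0,-0.24],"dr":[0,0,0],"hand":1},{"linear":[0.33,0,-0.24],"dr":[0,0,0],"hand":1},{"linear":[0.33,0,-0.24],"dr":[0,0,0],"hand":1},{"linear":[0.33,0,-0.24],"dr":[0,0,0],"hand":1},{"linear":[0.33,0,-0.24],"dr":[0,0,0],"hand":1},{"linear":[0.33,0,-0.24],"dr":[0,0,0],"hand":1},{"linear":[0.33,0,-0.24],"dr":[0,0,0],"hand":1},{"linear":[0.33,0,-0.24],"dr":[0,0,0],"hand":1}]'
python3 - <<'E'
from h import *
np.set_printoptions(precision=4,suppress=True)
o=bot.get_obs();c=cam("wrist");im=bot.read_camera("wrist");print(o["t"],o["eef_pos"]);cv2.imwrite("pics/w1.png",im)
np.savez("w1.npz",K=c[0],R=c[1],t=c[2])
for t in("stop_grip","rack"):
    r=bot.place_of("wrist",t); print(t,[(np.round(a["xy"],1),round(a["score"],2)) for a in r[:2]])
    r2=bot.cut_out("wrist",t)
    if r2: 
        m=r2[0]["pixels"].astype(np.uint8);print(r2[0]["extent"],round(r2[0]["score"],2),m.sum())
for n in ("top","side"):
    r=bot.cut_out(n,"stop_grip"); 
    if r: print(n,r[0]["extent"],r[0]["score"])
E
```

```text
t: 2.03
eef_pos: [0.4307, 0.335, 0.2317]
tool_rot: [-0.701, 0.701, -0.09, 0.091]
contact_force: [-0.7, 0.7, 1.1]
gripper_width: 0.997
2.0333 [0.4307 0.335  0.2317]
stop_grip [(array([234. , 223.9]), 0.62)]
[0.0, 231.6, 131.2, 320.4] 0.7 3797
rack [(array([239.2, 195.3]), 0.57)]
[199.4, 152.4, 273.0, 234.4] 0.61 2824
top [125.7, 245.6, 137.1, 269.7] 0.71
side [172.7, 120.3, 194.0, 144.3] 0.85
```

View pics/w1.png

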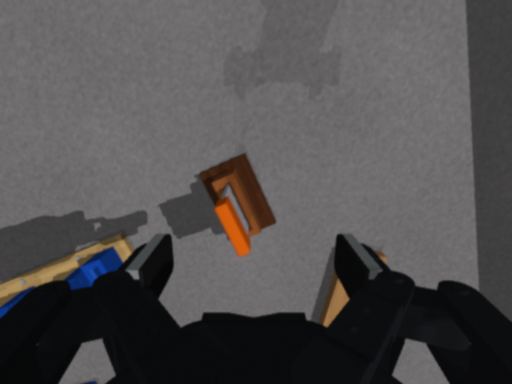

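The wrist view shows the orange grip at about (233,226) in the rack, turned some 20° from the tool's x axis. I segment the orange to get its heading and position.

```bash
cat >> h.py <<'E'
def blob(im,lo,hi,box=None):
    m=cv2.inRange(cv2.cvtColor(im,cv2.COLOR_BGR2HSV),lo,hi)
    if box:
        k=np.zeros_like(m);k[box[1]:box[3],box[0]:box[2]]=1;m*=k
    n,l,s,_=cv2.connectedComponentsWithStats(m); i=1+s[1:,4].argmax(); return (l==i).astype(np.uint8)
def rect(m,c,z):
    cn=max(cv2.findContours(m,0,cv2.CHAIN_APPROX_NONE)[0],key=cv2.contourArea)[:,0,:]
    P=np.array([onz(c,p,z)[:2] for p in cn]); r=cv2.minAreaRect((P*1e4).astype(np.float32))
    b=cv2.boxPoints(r)/1e4; e=[b[1]-b[0],b[2]-b[1]]; e=max(e,key=np.linalg.norm); a=np.degrees(np.arctan2(e[1],e[0]))
    return np.array(r[0])/1e4,np.sort(r[1])/1e4,(a+90)%180-90
E
python3 - <<'E'
from h import *
np.set_printoptions(precision=4,suppress=True)
d=np.load("w1.npz");cw=(d["K"],d["R"],d["t"]);im=cv2.imread("pics/w1.png")
m=blob(im,(4,200,150),(16,255,255),(190,170,280,270))
print(m.sum(),rect(m,cw,.12),rect(m,cw,.106))
Mw=cv2.moments(m);pw=(Mw["m10"]/Mw["m00"],Mw["m01"]/Mw["m00"]);print(pw)
obs=[(cw,pw)]
for n,box in(("top",(100,220,170,290)),("side",(150,100,220,150))):
    i2=cv2.imread(f"pics/{n}0.png");mm=blob(i2,(4,200,150),(16,255,255),box);M=cv2.moments(mm);p=(M["m10"]/M["m00"],M["m01"]/M["m00"]);print(n,mm.sum(),p);obs.append((cam(n),p))
    if n=="top": print(rect(mm,cam(n),.115))
print(tri(obs))
o=bot.get_obs();print(Rq(o["tool_rot"]))
E
```

```text
734 (array([0.467 , 0.3045]), array([0.0141, 0.058 ]), np.float32(9.590942)) (array([0.4726, 0.3018]), array([0.0149, 0.0612]), np.float32(9.590927))
(232.24523160762942, 228.40190735694824)Traceback (most recent call last):
  File "<stdin>", line 9, in <module>
  File "h.py", line 26, in blob
    n,l,s,_=cv2.connectedComponentsWithStats(m); i=1+s[1:,4].argmax(); return (l==i).astype(np.uint8)
                                                     ~~~~~~~~~~~~~~^^
ValueError: attempt to get argmax of an empty sequence
```

```bash
python3 -m crank '[{"linear":[0.043,0.015,-0.029],"dr":[0,-7,0],"hand":1},{"linear":[0.043,0.015,-0.029],"dr":[0,-14,0],"hand":1},{"linear":[0.043,0.015,-0.029],"dr":[0,-20,0],"hand":1},{"linear":[0.043,0.015,-0.029],"dr":[0,-24,0],"hand":1},{"linear":[0.043,0.015,-0.029],"dr":[0,-24,0],"hand":1},{"linear":[0.043,0.015,-0.029],"dr":[0,-24,0],"hand":1},{"linear":[0.043,0.015,-0.029],"dr":[0,-24,0],"hand":1},{"linear":[0.043,0.015,-0.029],"dr":[0,-24,0],"hand":1}]'
python3 - <<'E'
from h import *
np.set_printoptions(precision=4,suppress=True)
o=bot.get_obs();c=cam("wrist");im=bot.read_camera("wrist");print(o["t"],o["eef_pos"],np.linalg.norm(o["joint_vel"]));cv2.imwrite("pics/w2.png",im)
np.savez("w2.npz",K=c[0],R=c[1],t=c[2]);print(Rq(o["tool_rot"]))
m=blob(im,(3,180,100),(18,255,255),(150,100,340,330))
for z in(.12,.106): print(m.sum(),*rect(m,c,z))
r=bot.place_of("wrist","stop_grip");print(r[:2]); r=r[0]
d=np.load("w1.npz");cw=(d["K"],d["R"],d["t"])
print(tri([(c,r["xy"]),(cam("side"),(181.1,124.4)),(cam("top"),(130,257.2))]));print(tri([(c,r["xy"]),(cw,(234,223.9))]))
E
```

```text
t: 3.05
eef_pos: [0.4626, 0.3001, 0.2163]
tool_rot: [0.705, -0.705, -0.058, 0.058]
contact_force: [0.1, 0.6, 0.6]
gripper_width: 0.999
3.05 [0.4626 0.3001 0.2163] 0.009852470883787098
[[ 0.9864 -0.     -0.1642]
 [ 0.1642  0.0001  0.9864]
 [-0.     -1.      0.0002]]
1515 [0.4566 0.3019] [0.0224 0.0779] 9.826805
1515 [0.4602 0.3026] [0.0237 0.0825] 9.826805
[{'xy': [257.0, 197.2], 'score': 0.76}, {'xy': [36.6, 193.1], 'score': 0.4}]
(array([0.4658, 0.3008, 0.108 ]), [np.float64(0.0054899371455528635), np.float64(0.0012700712700795837), np.float64(0.004998664380456933)])
(array([0.4689, 0.305 , 0.1038]), [np.float64(0.0016036900940899672), np.float64(0.0016036900940899791)])
```

View pics/w2.png

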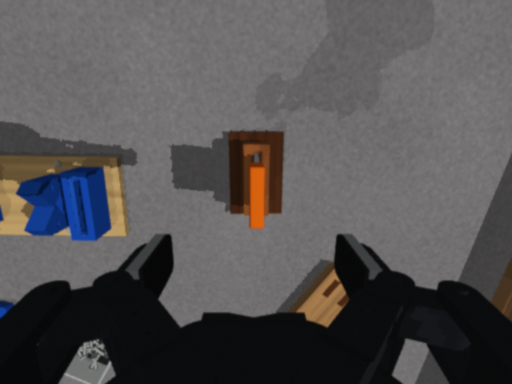

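The grip lies upright in this view at (258,196), square to the jaws. The first mask took in some wood, so I tighten the threshold.

```bash
python3 - <<'E'
from h import *
np.set_printoptions(precision=4,suppress=True)
d=np.load("w2.npz");c=(d["K"],d["R"],d["t"]);im=cv2.imread("pics/w2.png")
h=cv2.cvtColor(im,cv2.COLOR_BGR2HSV);print(h[[150,165,170,200,225],258])
m=blob(im,(4,200,190),(18,255,255),(240,130,280,240));print(m.sum(),cv2.boundingRect(m))
for z in(.12,.106): print(*rect(m,c,z))
print(onz(c,(257,197.2),.106))
m=blob(im,(105,150,40),(125,255,255),(55,150,115,250));print(cv2.boundingRect(m),rect(m,c,.05))
E
```

```text
[[ 12 183 121]
 [ 11 240 101]
 [ 13 237 214]
 [ 12 237 215]
 [ 12 241 215]]
773 (251, 168, 13, 60)
[0.4669 0.3048] [0.0114 0.0567] 9.498703
[0.471  0.3057] [0.012 0.06 ] 9.498779
[0.4699 0.3054 0.106 ]
(55, 167, 55, 74) (array([0.5303, 0.1002]), array([0.0677, 0.0918]), np.float32(6.6362305))
```

```bash
python3 -m crank '[{"linear":[0.0045,0.03,0.004],"dr":[0,0,0],"hand":0.3},{"linear":[0.0045,0.06,0.004],"dr":[0,0,0],"hand":0},{"linear":[0.0045,0.09,0.004],"dr":[0,0,0],"hand":0},{"linear":[0.0045,0.115,0.004],"dr":[0,0,0],"hand":0},{"linear":[0.0045,0.127,0.004],"dr":[0,0,0],"hand":0},{"linear":[0.0045,0.127,0.004],"dr":[0,0,0],"hand":0},{"linear":[0.0045,0.127,0.004],"dr":[0,0,0],"hand":0},{"linear":[0.0045,0.127,0.004],"dr":[0,0,0],"hand":0}]' 40
python3 - <<'E'
from h import *
o=bot.get_obs();im=bot.read_camera("wrist");cv2.imwrite("pics/w3.png",im[100:])
E
```

```text
t: 3.82
eef_pos: [0.4678, 0.3048, 0.0908]
tool_rot: [0.705, -0.704, -0.059, 0.057]
contact_force: [0.7, 0.1, 0.7]
gripper_width: 0.501
```

View pics/w3.png

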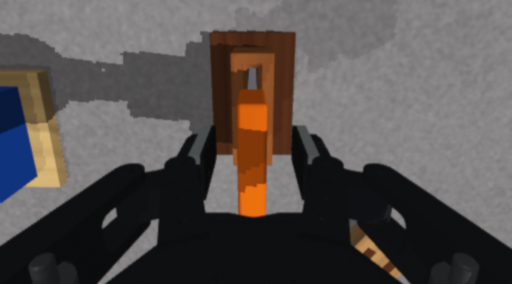

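The grip (252, 160 in the crop) is centred between the fingers. I close on it, then lift.

```bash
python3 -m crank '[{"linear":[0,0,0],"dr":[0,0,0],"hand":-1},{"linear":[0,0,0],"dr":[0,0,0],"hand":-1},{"linear":[0,0,0],"dr":[0,0,0],"hand":-1},{"linear":[0,0,0],"dr":[0,0,0],"hand":-1},{"linear":[0,0,0],"dr":[0,0,0],"hand":-1},{"linear":[0,0,0],"dr":[0,0,0],"hand":-1},{"linear":[0,0,0],"dr":[0,0,0],"hand":-1},{"linear":[0,0,0],"dr":[0,0,0],"hand":-1}]' 60
python3 -m crank '[{"linear":[0,-0.01,0],"dr":[0,0,0],"hand":-1},{"linear":[0,-0.02,0],"dr":[0,0,0],"hand":-1},{"linear":[0,-0.04,0],"dr":[0,0,0],"hand":-1},{"linear":[0,-0.06,0],"dr":[0,0,0],"hand":-1},{"linear":[0,-0.08,0],"dr":[0,0,0],"hand":-1},{"linear":[0,-0.1,0],"dr":[0,0,0],"hand":-1},{"linear":[0,-0.12,0],"dr":[0,0,0],"hand":-1},{"linear":[0,-0.12,0],"dr":[0,0,0],"hand":-1}]'
```

```text
t: 4.53
eef_pos: [0.4675, 0.3044, 0.0905]
tool_rot: [0.705, -0.704, -0.059, 0.058]
contact_force: [-0.8, -0.5, 6.3]
gripper_width: 0.155
t: 5.2
eef_pos: [0.4687, 0.3054, 0.2143]
tool_rot: [0.706, -0.703, -0.06, 0.056]
contact_force: [0.6, 0.3, -0.7]
gripper_width: 0.149
```

```bash
python3 -m crank '[{"linear":[0.058,0,-0.116],"dr":[0,0,0],"hand":-1},{"linear":[0.058,0,-0.116],"dr":[0,0,0],"hand":-1},{"linear":[0.058,0,-0.116],"dr":[0,0,0],"hand":-1},{"linear":[0.058,0,-0.116],"dr":[0,0,0],"hand":-1},{"linear":[0.058,0,-0.116],"dr":[0,0,0],"hand":-1},{"linear":[0.058,0,-0.116],"dr":[0,0,0],"hand":-1},{"linear":[0.058,0,-0.116],"dr":[0,0,0],"hand":-1}]'
python3 - <<'E'
from h import *
np.set_printoptions(precision=4,suppress=True)
o=bot.get_obs();c=cam("wrist");im=bot.read_camera("wrist");print(o["t"],o["eef_pos"],np.linalg.norm(o["joint_vel"]));cv2.imwrite("pics/w4.png",im)
np.savez("w4.npz",K=c[0],R=c[1],t=c[2]);print(Rq(o["tool_rot"]))
for t in("jig","jig_slot","jig_seat","stop_grip"):
    r=bot.place_of("wrist",t);z={"jig":0,"jig_slot":.05,"jig_seat":.07,"stop_grip":.23}[t]
    for a in r[:2]: print(t,np.round(a["xy"],1),round(a["score"],2),onz(c,a["xy"],z))
print(c[0][0,0])
E
```

```text
t: 5.78
eef_pos: [0.5421, 0.2005, 0.2091]
tool_rot: [0.705, -0.704, -0.059, 0.059]
contact_force: [-0.5, 0.7, -1.1]
gripper_width: 0.155
5.7833 [0.5421 0.2005 0.2091] 0.012702400873627746
[[ 0.9861 -0.0009 -0.1662]
 [ 0.1662  0.0006  0.9861]
 [-0.0008 -1.      0.0007]]
jig [103.7 149.5] 0.85 [0.5478 0.0063 0.    ]
jig [ 65.  157.1] 0.56 [ 0.5661 -0.043   0.    ]
jig_slot [165.2 158.3] 0.57 [0.536  0.1003 0.05  ]
jig_seat [ 67.8 157.8] 0.94 [0.5484 0.0062 0.07  ]
stop_grip [255.2 252.8] 0.68 [0.5396 0.2015 0.23  ]
270.9714177570299
```

View pics/w4.png

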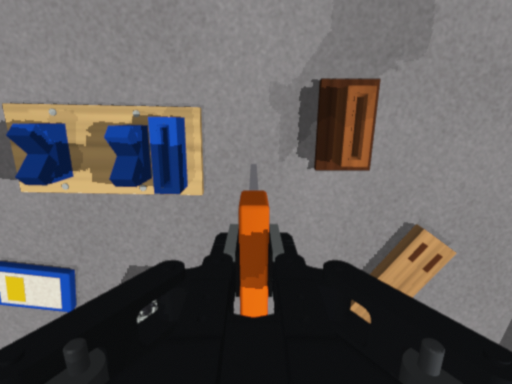

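The whole jig is in view: board corners near (5,103), (201,107), (203,193) and (22,193), slot block at (168,155). I fit the jig's pose from its edges.

```bash
python3 - <<'E'
from h import *
from scipy.optimize import least_squares
np.set_printoptions(precision=4,suppress=True)
d=np.load("w4.npz");c=(d["K"],d["R"],d["t"]);im=cv2.imread("pics/w4.png")
h=cv2.cvtColor(im,cv2.COLOR_BGR2HSV);print(h[112,90],h[112,190],h[185,100],h[150,120],h[155,152],h[155,183],h[155,167],h[120,167])
m=blob(im,(12,60,60),(30,255,255),(0,95,215,205));cb=cv2.inRange(h,(105,150,30),(125,255,255));cb[:,215:]=0;cb[210:]=0
mm=cv2.morphologyEx(cv2.bitwise_or(m*255,cb),cv2.MORPH_CLOSE,np.ones((7,7)))
print(rect((mm>0).astype(np.uint8),c,.012))
# slot block: rightmost blue comp
b=blob(im,(105,150,30),(125,255,255),(146,100,215,205));print(rect(b,c,.05),cv2.boundingRect(b))
vis=cv2.resize(im[85:215,0:220],None,fx=3.5,fy=3.5,interpolation=cv2.INTER_CUBIC)
# overlay hypothesized model
def model(x,y,a):
    R=np.array([[np.cos(a),-np.sin(a)],[np.sin(a),np.cos(a)]])
    f=lambda u,v,z:np.r_[np.array([x,y])+R@[u,v],z]
    return f
f=model(.5445,.0055,np.radians(8))
def fitc():
    # edges of board measured by pixel points: world on z=.012
    left=[]
    return
g=(mm>0).astype(np.uint8)
cn=max(cv2.findContours(g,0,cv2.CHAIN_APPROX_NONE)[0],key=cv2.contourArea)[:,0,:]
P=np.array([onz(c,p,.012)[:2] for p in cn if p[0]>2])
def res(v):
    R=np.array([[np.cos(v[2]),-np.sin(v[2])],[np.sin(v[2]),np.cos(v[2])]]);q=(P-v[:2])@R
    dx=np.abs(np.abs(q[:,0])-.055);dy=np.abs(np.abs(q[:,1])-.118);return np.minimum(dx,dy)
s=least_squares(res,[.5445,.0055,.14],loss="soft_l1",f_scale=.002);print(s.x[:2],np.degrees(s.x[2]),np.median(res(s.x)))
f=model(*s.x);print("slot",f(0,.0925,.05),"seat",f(0,0,.07))
def dr(pts,col):
    q=np.array([(proj(c,f(*p))-[0,85])*3.5 for p in pts]).astype(np.int32);cv2.polylines(vis,[q],True,col,1)
dr([(-.055,-.118,.012),(.055,-.118,.012),(.055,.118,.012),(-.055,.118,.012)],(0,0,255))
dr([(-.043,.0775,.05),(.043,.0775,.05),(.043,.1075,.05),(-.043,.1075,.05)],(0,255,255))
dr([(-.03225,.08875,.05),(.03225,.08875,.05),(.03225,.09625,.05),(-.03225,.09625,.05)],(0,255,0))
for y in(-.062,-.038,.038,.062): dr([(-.036,y,.07),(0,y,.0474),(.036,y,.07)],(255,255,0))
cv2.imwrite("pics/v4.png",vis)
E
```

```text
[ 19 116 191] [ 19 119 174] [ 19 113 215] [110 224  83] [111 208 115] [110 226 113] [110 227  64] [110 221 190]
(array([0.5467, 0.015 ]), array([0.1104, 0.2411]), np.float32(-81.50766))
(array([0.5334, 0.103 ]), array([0.0381, 0.0849]), np.float32(8.778099)) (148, 117, 39, 77)
[0.5462 0.0173] 8.611909777102309 0.0005824314751612832
slot [0.5324 0.1087 0.05  ] seat [0.5462 0.0173 0.07  ]
```

View pics/v4.png

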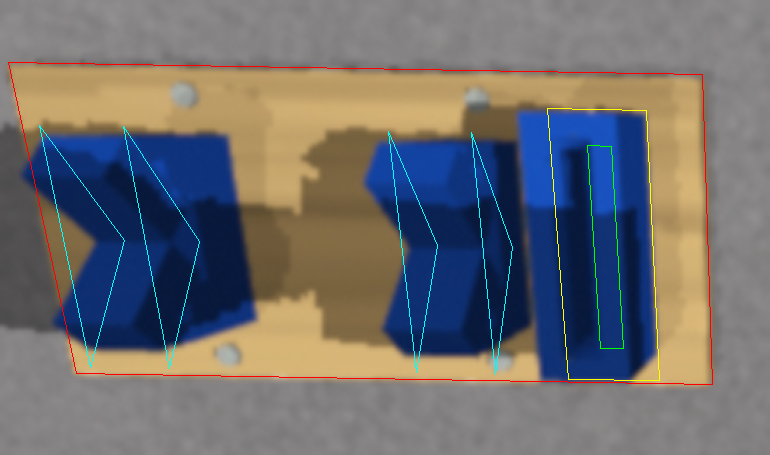

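The board is not centred on the jig's origin, so the model sits about 8.8 mm too far in +y. x and yaw (8.7°) fit. That puts the slot at about (0.534, 0.100). I check how the grip sits in the hand, then move above the slot.

```bash
python3 - <<'E'
from h import *
np.set_printoptions(precision=4,suppress=True)
d=np.load("w4.npz");c=(d["K"],d["R"],d["t"]);im=cv2.imread("pics/w4.png")
m=blob(im,(4,200,60),(18,255,255),(220,160,290,340));print(cv2.boundingRect(m))
h=cv2.cvtColor(im,cv2.COLOR_BGR2HSV);print([tuple(h[r,254]) for r in range(188,214,3)])
m2=m.copy();m2[:205]=0
print(rect(m,c,.2386))
for y in (206,316): print(onz(c,(254,y),.2386))
E
python3 -m crank '[{"linear":[-0.0245,0,-0.04],"dr":[0,0.8,0],"hand":-1},{"linear":[-0.0245,0,-0.07],"dr":[0,0.8,0],"hand":-1},{"linear":[-0.0245,0,-0.0975],"dr":[0,0.8,0],"hand":-1},{"linear":[-0.0245,0,-0.0975],"dr":[0,0.8,0],"hand":-1},{"linear":[-0.0245,0.03,-0.0975],"dr":[0,0.8,0],"hand":-1},{"linear":[-0.0245,0.05,-0.0975],"dr":[0,0.8,0],"hand":-1},{"linear":[-0.0245,0.06,-0.0975],"dr":[0,0.8,0],"hand":-1},{"linear":[-0.0245,0.06,-0.0975],"dr":[0,0.8,0],"hand":-1},{"linear":[-0.0245,0.06,-0.0975],"dr":[0,0.8,0],"hand":-1}]'
python3 - <<'E'
from h import *
np.set_printoptions(precision=4,suppress=True)
o=bot.get_obs();c=cam("wrist");im=bot.read_camera("wrist");print(o["t"],o["eef_pos"],np.linalg.norm(o["joint_vel"]));cv2.imwrite("pics/w5.png",im)
np.savez("w5.npz",K=c[0],R=c[1],t=c[2]);print(Rq(o["tool_rot"]))
s=bot.read_camera("side");cv2.imwrite("pics/s5.png",s)
a=cv2.resize(s[130:270,150:290],(560,560),interpolation=cv2.INTER_CUBIC);a=a[:,:]
b=cv2.resize(im[80:,160:360],(0,0),fx=560/304,fy=560/304)
cv2.imwrite("pics/v5.png",np.hstack([a,b])[:, :800])
E
```

```text
(239, 192, 30, 126)
[(np.uint8(132), np.uint8(13), np.uint8(101)), (np.uint8(10), np.uint8(197), np.uint8(115)), (np.uint8(11), np.uint8(237), np.uint8(116)), (np.uint8(11), np.uint8(235), np.uint8(117)), (np.uint8(11), np.uint8(238), np.uint8(118)), (np.uint8(11), np.uint8(238), np.uint8(119)), (np.uint8(12), np.uint8(239), np.uint8(190)), (np.uint8(12), np.uint8(238), np.uint8(213)), (np.uint8(12), np.uint8(239), np.uint8(218))]
(array([0.5382, 0.2004]), array([0.014 , 0.0643]), np.float32(9.605339))
[0.5128 0.1964 0.2386]
[0.5693 0.206  0.2386]
t: 6.78
eef_pos: [0.5349, 0.0994, 0.1494]
tool_rot: [-0.705, 0.705, 0.053, -0.054]
contact_force: [0.6, 0.3, -0.9]
gripper_width: 0.153
6.7833 [0.5349 0.0994 0.1494] 0.03231539562185497
[[ 0.9885 -0.0006 -0.1511]
 [ 0.1511 -0.0002  0.9885]
 [-0.0006 -1.     -0.0001]]
```

View pics/v5.png

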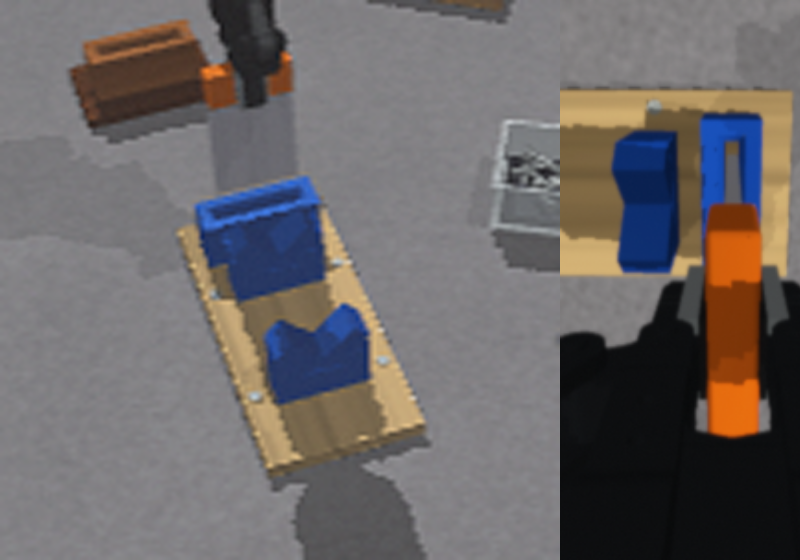

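The side view shows the blade straight above the slot block. In the wrist view the slot (735,140) lines up with the blade (733,175). I put numbers on that before lowering.

```bash
python3 - <<'E'
from h import *
np.set_printoptions(precision=4,suppress=True)
d=np.load("w5.npz");c=(d["K"],d["R"],d["t"]);im=cv2.imread("pics/w5.png")
h=cv2.cvtColor(im,cv2.COLOR_BGR2HSV)
for r in(146,150,156,165,175): print(r,"".join("B" if abs(int(p[0])-111)<8 and p[1]>140 and p[2]>140 else("b" if abs(int(p[0])-111)<8 and p[1]>140 else ".") for p in h[r,225:285]))
print("col 245:", "".join("B" if abs(int(p[0])-111)<8 and p[1]>140 else "." for p in h[130:170,245]))
print("col 258:",[tuple(map(int,p)) for p in h[140:166:2,258]])
a=np.radians(8.7);ux=np.array([np.cos(a),np.sin(a)]);uy=np.array([-ux[1],ux[0]])
s=np.array([.5342,.1000])
for n,p in(("frontmid",s-.043*ux),("slotfront",s-.0322*ux),("L",s-.035*ux-.015*uy),("R",s-.035*ux+.015*uy)): print(n,proj(c,np.r_[p,.05]))
# blade bottom & front edge predicted for plate centre = TCP
T=np.array(bot.get_obs()["eef_pos"]); zc=T[2]+.0155
for z in(-.096,-.014): print("blade front",z,proj(c,np.r_[T[:2]-.03*ux,zc+z]),proj(c,np.r_[T[:2]-.03*ux+.0025*uy,zc+z]))
E
```

```text
146 ...........BBBBBBBBBBBBBBBBBBBBBBBBBBBBBBBBB................
150 ...........BBBBBBBBBBBBBBBBBBBBBBBBBBBBBBBBB................
156 ............BBBBBBBBBBBBbb......bbbbBBBBBBBB................
165 ............bBBBBBBBBBBB........bbbbBBBBBBBB................
175 ............bBBBBBBBBBBB.........bbbBBBBBBBB................
col 245: ............BBBBBBBBBBBBBBBBBBBBBBBBBBBB
col 258: [(17, 105, 121), (112, 175, 80), (110, 223, 113), (110, 224, 166), (110, 222, 169), (110, 224, 167), (110, 222, 164), (110, 220, 123), (110, 223, 97), (111, 219, 93), (111, 220, 95), (111, 218, 96), (111, 220, 96)]
frontmid [253.7092 144.7535]
slotfront [253.6974 156.9562]
L [236.8692 153.8081]
R [270.5316 153.8328]
blade front -0.096 [252.7628 164.8392] [255.7875 164.8414]
blade front -0.014 [252.3678 190.9814] [257.0423 190.9848]
```

```bash
python3 -m crank '[{"linear":[-0.0005,0.01,-0.0008],"dr":[0,0,0],"hand":-1},{"linear":[-0.0005,0.016,-0.0008],"dr":[0,0,0],"hand":-1},{"linear":[-0.0005,0.021,-0.0008],"dr":[0,0,0],"hand":-1},{"linear":[-0.0005,0.026,-0.0008],"dr":[0,0,0],"hand":-1},{"linear":[-0.0005,0.03,-0.0008],"dr":[0,0,0],"hand":-1},{"linear":[-0.0005,0.034,-0.0008],"dr":[0,0,0],"hand":-1},{"linear":[-0.0005,0.034,-0.0008],"dr":[0,0,0],"hand":-1}]'

```

```text
t: 7.47
eef_pos: [0.534, 0.098, 0.1144]
tool_rot: [-0.705, 0.705, 0.053, -0.054]
contact_force: [0.4, -1.2, -1.0]
gripper_width: 0.151
```

```bash
python3 -m crank '[{"linear":[0,0.006,0],"dr":[0,0,0],"hand":-1},{"linear":[0,0.012,0],"dr":[0,0,0],"hand":-1},{"linear":[0,0.017,0],"dr":[0,0,0],"hand":-1},{"linear":[0,0.021,0],"dr":[0,0,0],"hand":-1},{"linear":[0,0.023,0],"dr":[0,0,0],"hand":-1},{"linear":[0,0.0235,0],"dr":[0,0,0],"hand":-1},{"linear":[0,0.0235,0],"dr":[0,0,0],"hand":-1},{"linear":[0,0.0235,0],"dr":[0,0,0],"hand":-1}]'

```

```text
t: 8.13
eef_pos: [0.5343, 0.098, 0.0925]
tool_rot: [0.705, -0.705, -0.053, 0.053]
contact_force: [-3.8, -1.1, 9.5]
gripper_width: 0.153
```

```bash
python3 -m crank '[{"linear":[0,0,0],"dr":[0,0,0],"hand":0.3},{"linear":[0,0,0],"dr":[0,0,0],"hand":0.3},{"linear":[0,0,0],"dr":[0,0,0],"hand":0.3},{"linear":[0,0,0],"dr":[0,0,0],"hand":0.3},{"linear":[0,-0.03,0],"dr":[0,0,0],"hand":0.3},{"linear":[0,-0.06,0],"dr":[0,0,0],"hand":0.5},{"linear":[0,-0.1,0],"dr":[0,0,0],"hand":1},{"linear":[0,-0.14,0],"dr":[0,0,0],"hand":1},{"linear":[0,-0.14,0],"dr":[0,0,0],"hand":1}]'
python3 -m crank '[{"linear":[-0.08,0,-0.3],"dr":[0,0,0],"hand":1},{"linear":[-0.08,0,-0.3],"dr":[0,0,0],"hand":1},{"linear":[-0.08,0,-0.3],"dr":[0,0,0],"hand":1},{"linear":[-0.08,0,-0.3],"dr":[0,0,0],"hand":1},{"linear":[-0.08,0,-0.3],"dr":[0,0,0],"hand":1},{"linear":[-0.08,0,-0.3],"dr":[0,0,0],"hand":1},{"linear":[-0.08,0,-0.3],"dr":[0,0,0],"hand":1},{"linear":[-0.08,0,-0.3],"dr":[0,0,0],"hand":1},{"linear":[-0.08,0,-0.3],"dr":[0,0,0],"hand":1},{"linear":[-0.08,0,-0.3],"dr":[0,0,0],"hand":1}]'
python3 - <<'E'
from h import *
np.set_printoptions(precision=4,suppress=True)
o=bot.get_obs();c=cam("wrist");im=bot.read_camera("wrist");print(o["t"],o["eef_pos"],np.linalg.norm(o["joint_vel"]));cv2.imwrite("pics/w6.png",im)
np.savez("w6.npz",K=c[0],R=c[1],t=c[2]);print(Rq(o["tool_rot"]))
for t,z in(("stop_grip",.108),("jig_slot",.05),("jig_seat",.07),("dowel_center",.036),("rest",0)):
    for a in bot.place_of("wrist",t)[:2]: print(t,np.round(a["xy"],1),round(a["score"],2),onz(c,a["xy"],z))
r=bot.cut_out("wrist","dowel")
if r: m=r[0]["pixels"].astype(np.uint8);print(r[0]["score"],r[0]["extent"],rect(m,c,.036))
E
```

```text
t: 8.88
eef_pos: [0.5389, 0.0988, 0.2395]
tool_rot: [0.706, -0.704, -0.058, 0.049]
contact_force: [1.7, -0.1, 0.3]
gripper_width: 0.999
t: 9.72
eef_pos: [0.5002, -0.2117, 0.2315]
tool_rot: [-0.705, 0.705, 0.052, -0.052]
contact_force: [-0.1, 0.7, -0.5]
gripper_width: 1.0
9.7167 [ 0.5002 -0.2117  0.2315] 0.05986237462732416
[[ 0.9891 -0.0002 -0.1475]
 [ 0.1475 -0.0001  0.9891]
 [-0.0003 -1.     -0.    ]]
jig_slot [482.9 233.9] 0.58 [0.534  0.0945 0.05  ]
jig_seat [421.4 239. ] 0.63 [0.5454 0.0032 0.07  ]
jig_seat [186.  141.2] 0.62 [ 0.4703 -0.2911  0.07  ]
dowel_center [178.2 150.3] 0.77 [ 0.487  -0.3075  0.036 ]
rest [186.1 145.1] 0.92 [ 0.484  -0.3066  0.    ]
0.87 [157.1, 70.0, 201.1, 221.9] (array([ 0.4877, -0.3084]), array([0.0341, 0.1877]), np.float32(-3.016716))
```

View pics/w6.png

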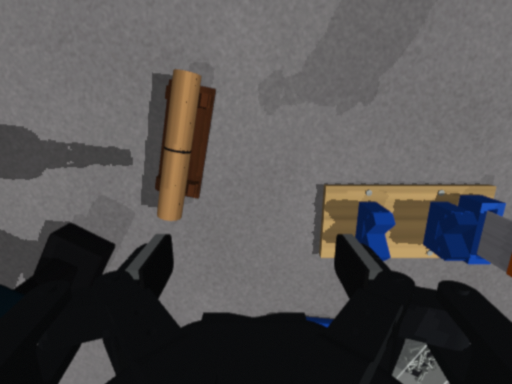

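The dowel lies at (180,145) in view with its black line at (178,150), tilted about -3°. The jig is at the right, with the grip just at the edge of the picture. Next I go over the dowel, turned to match.

```bash
python3 -m crank '[{"linear":[-0.027,0.03,-0.0935],"dr":[0,7,0],"hand":1},{"linear":[-0.027,0.03,-0.0935],"dr":[0,11.5,0],"hand":1},{"linear":[-0.027,0.03,-0.0935],"dr":[0,11.5,0],"hand":1},{"linear":[-0.027,0.03,-0.0935],"dr":[0,11.5,0],"hand":1},{"linear":[-0.027,0.03,-0.0935],"dr":[0,11.5,0],"hand":1},{"linear":[-0.027,0.03,-0.0935],"dr":[0,11.5,0],"hand":1},{"linear":[-0.027,0.03,-0.0935],"dr":[0,11.5,0],"hand":1}]'
python3 - <<'E'
from h import *
np.set_printoptions(precision=4,suppress=True)
o=bot.get_obs();c=cam("wrist");im=bot.read_camera("wrist");print(o["t"],o["eef_pos"],o["q"],np.linalg.norm(o["joint_vel"]));cv2.imwrite("pics/w7.png",im)
np.savez("w7.npz",K=c[0],R=c[1],t=c[2]);print(Rq(o["tool_rot"]))
d=np.load("w6.npz");c6=(d["K"],d["R"],d["t"])
a=bot.place_of("wrist","dowel_center")
if a: print(a[0],onz(c,a[0]["xy"],.036),tri([(c,a[0]["xy"]),(c6,(178.2,150.3)),(cam("side"),(216,308.1)),(cam("top"),(369.5,241.5))]))
r=bot.cut_out("wrist","dowel")
if r: m=r[0]["pixels"].astype(np.uint8);print(r[0]["score"],r[0]["extent"],rect(m,c,.036),rect(m,c,.045))
ct=cam("top");bot.read_camera("top");bot.read_camera("side")
for n in("top","side"):
  for t in("stop_grip",):
    a=bot.place_of(n,t); print(n,t,a[:1], a and onz(cam(n),a[0]["xy"],.108))
E
```

```text
t: 10.65
eef_pos: [0.4889, -0.3053, 0.2021]
tool_rot: [0.707, -0.707, 0.016, -0.017]
contact_force: [-0.6, -0.3, -0.2]
gripper_width: 0.996
10.65 [ 0.4889 -0.3053  0.2021] [ 0.1017  0.366   0.4444  1.851  -0.1894  0.9656  2.1527] 0.005966029901788965
[[ 0.9989  0.0008  0.0468]
 [-0.0468  0.0007  0.9989]
 [ 0.0007 -1.      0.0008]]
{'xy': [249.1, 173.3], 'score': 0.56} [ 0.4846 -0.3095  0.036 ] (array([ 0.4851, -0.3089,  0.0471]), [np.float64(0.002759805353782717), np.float64(0.004027565598007685), np.float64(0.002902617581684693), np.float64(0.006838812732060877)])
0.69 [238.0, 92.3, 266.2, 254.5] (array([ 0.4888, -0.3087]), array([0.0317, 0.188 ]), np.float32(-2.9719849)) (array([ 0.4868, -0.3085]), array([0.0308, 0.1825]), np.float32(-2.9719849))
top stop_grip [{'xy': [210.3, 227.7], 'score': 0.76}] [0.5327 0.0967 0.108 ]
side stop_grip [] []
```

Top view confirms the stop at about (0.533, 0.097) in the jig. I descend over the dowel.

```bash
python3 -m crank '[{"linear":[-0.003,0.035,-0.0036],"dr":[0,0,0],"hand":1},{"linear":[-0.003,0.07,-0.0036],"dr":[0,0,0],"hand":1},{"linear":[-0.003,0.1,-0.0036],"dr":[0,0,0],"hand":1},{"linear":[-0.003,0.13,-0.0036],"dr":[0,0,0],"hand":1},{"linear":[-0.003,0.155,-0.0036],"dr":[0,0,0],"hand":1},{"linear":[-0.003,0.172,-0.0036],"dr":[0,0,0],"hand":1},{"linear":[-0.003,0.182,-0.0036],"dr":[0,0,0],"hand":1},{"linear":[-0.003,0.182,-0.0036],"dr":[0,0,0],"hand":1},{"linear":[-0.003,0.182,-0.0036],"dr":[0,0,0],"hand":1}]'
python3 -m crank '[{"linear":[0,0,0],"dr":[0,0,0],"hand":-1},{"linear":[0,0,0],"dr":[0,0,0],"hand":-1},{"linear":[0,0,0],"dr":[0,0,0],"hand":-1},{"linear":[0,0,0],"dr":[0,0,0],"hand":-1},{"linear":[0,0,0],"dr":[0,0,0],"hand":-1},{"linear":[0,0,0],"dr":[0,0,0],"hand":-1},{"linear":[0,0,0],"dr":[0,0,0],"hand":-1},{"linear":[0,0,0],"dr":[0,0,0],"hand":-1}]' 60
python3 - <<'E'
from h import *
im=bot.read_camera("wrist");s=bot.read_camera("side");cv2.imwrite("pics/v8.png",np.hstack([im[60:330],cv2.resize(s[230:365,130:280],(300,270))])[:, :800])
E
```

```text
t: 11.75
eef_pos: [0.4849, -0.3107, 0.02]
tool_rot: [-0.707, 0.707, -0.018, 0.018]
contact_force: [-0.2, 0.2, -0.5]
gripper_width: 1.0
t: 12.42
eef_pos: [0.4853, -0.3107, 0.0207]
tool_rot: [-0.707, 0.707, -0.017, 0.018]
contact_force: [-0.9, 0.2, 6.3]
gripper_width: 0.353
```

View pics/v8.png

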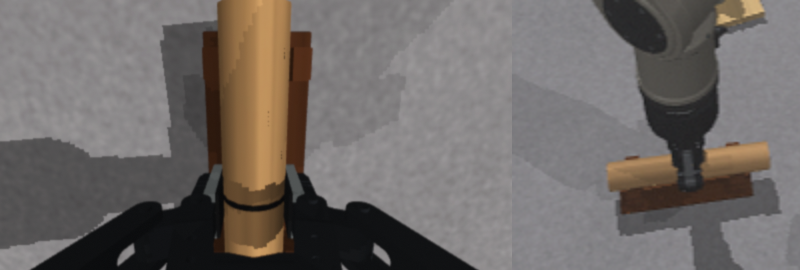

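The dowel is gripped with its black line at (254,205) in the crop, right at the pads. I lift it and measure where the middle sits in the hand.

```bash
python3 -m crank '[{"linear":[0,-0.01,0],"dr":[0,0,0],"hand":-1},{"linear":[0,-0.02,0],"dr":[0,0,0],"hand":-1},{"linear":[0,-0.04,0],"dr":[0,0,0],"hand":-1},{"linear":[0,-0.07,0],"dr":[0,0,0],"hand":-1},{"linear":[0,-0.1,0],"dr":[0,0,0],"hand":-1},{"linear":[0,-0.13,0],"dr":[0,0,0],"hand":-1},{"linear":[0,-0.16,0],"dr":[0,0,0],"hand":-1},{"linear":[0,-0.16,0],"dr":[0,0,0],"hand":-1},{"linear":[0,-0.16,0],"dr":[0,0,0],"hand":-1}]'
python3 - <<'E'
from h import *
np.set_printoptions(precision=4,suppress=True)
o=bot.get_obs();T=np.array(o["eef_pos"]);R=Rq(o["tool_rot"]);c=cam("wrist");im=bot.read_camera("wrist");cv2.imwrite("pics/w9.png",im)
g=cv2.cvtColor(im,cv2.COLOR_BGR2GRAY)[:,254];r=245+g[245:300].argmin();print(T,R,r,g[250:290])
for h in(.027,.032,.037): print(h,R.T@(onz(c,(254,r),T[2]+h)-T))
m=bot.cut_out("wrist","dowel")
if m: m=m[0]["pixels"].astype(np.uint8);print(rect(m,c,T[2]+.032-.016))
print(onz(c,(254,np.nonzero(m[:,254])[0].min()),T[2]+.016)-T)
E
```

```text
t: 13.27
eef_pos: [0.4858, -0.3111, 0.1824]
tool_rot: [-0.706, 0.707, -0.016, 0.019]
contact_force: [-1.1, 0.1, -2.3]
gripper_width: 0.356
[ 0.4858 -0.3111  0.1824] [[ 0.9988  0.0044  0.0497]
 [-0.0497 -0.0016  0.9988]
 [ 0.0045 -1.     -0.0014]] 268 [65 66 67 69 71 72 72 71 71 71 71 72 74 75 70 51 27 13 10 12 21 47 73 83
 84 85 86 85 84 85 84 85 84 84 84 84 85 85 84 85]
0.027 [ 0.0024 -0.027   0.0008]
0.032 [-0.0007 -0.032   0.0008]
0.037 [-0.0037 -0.037   0.0008]
(array([ 0.4593, -0.3092]), array([0.0327, 0.1324]), np.float32(-2.7688522))
[-0.0922  0.0053  0.016 ]
```

```bash
python3 -m crank '[{"linear":[0.0487,0,0.04],"dr":[0,7,0],"hand":-1},{"linear":[0.0487,0,0.08],"dr":[0,14,0],"hand":-1},{"linear":[0.0487,0,0.12],"dr":[0,21,0],"hand":-1},{"linear":[0.0487,0,0.16],"dr":[0,28,0],"hand":-1},{"linear":[0.0487,0,0.2],"dr":[0,35,0],"hand":-1},{"linear":[0.0487,0,0.24],"dr":[0,42,0],"hand":-1},{"linear":[0.0487,0,0.28],"dr":[0,49,0],"hand":-1},{"linear":[0.0487,0,0.309],"dr":[0,56,0],"hand":-1},{"linear":[0.0487,0,0.309],"dr":[0,63,0],"hand":-1},{"linear":[0.0487,0,0.309],"dr":[0,70,0],"hand":-1}]'
python3 -m crank '[{"linear":[0,0,0],"dr":[0,6,0],"hand":-1},{"linear":[0,0,0],"dr":[0,8.4,0],"hand":-1},{"linear":[0,0,0],"dr":[0,8.4,0],"hand":-1},{"linear":[0,0,0],"dr":[0,8.4,0],"hand":-1},{"linear":[0,0,0],"dr":[0,8.4,0],"hand":-1},{"linear":[0,0,0],"dr":[0,8.4,0],"hand":-1}]'
python3 - <<'E'
from h import *
np.set_printoptions(precision=4,suppress=True)
o=bot.get_obs();T=np.array(o["eef_pos"]);R=Rq(o["tool_rot"]);c=cam("wrist");im=bot.read_camera("wrist");cv2.imwrite("pics/w10.png",im)
np.savez("w10.npz",K=c[0],R=c[1],t=c[2],T=T,Rt=R)
print(o["t"],T,R,np.degrees(np.arctan2(R[1,0],R[0,0])),o["q"],np.linalg.norm(o["joint_vel"]))
s=bot.read_camera("side");cv2.imwrite("pics/s10.png",s)
for t,z in(("stop_grip",.108),("jig_slot",.05),("jig_seat",.07),("jig",0)):
    for a in bot.place_of("wrist",t)[:1]: print(t,np.round(a["xy"],1),round(a["score"],2),onz(c,a["xy"],z))
a=bot.place_of("side","stop_grip");print(a[:1],a and onz(cam("side"),a[0]["xy"],.108))
cv2.imwrite("pics/v10.png",np.hstack([im,cv2.resize(s[100:292,150:294],(288,384))]))
E
```

```text
t: 14.2
eef_pos: [0.5478, 0.0001, 0.1781]
tool_rot: [-0.571, 0.572, -0.417, 0.415]
contact_force: [0.2, -0.4, -1.0]
gripper_width: 0.356
t: 14.7
eef_pos: [0.5485, -0.0044, 0.1794]
tool_rot: [-0.539, 0.54, -0.457, 0.457]
contact_force: [0.1, -0.2, -1.2]
gripper_width: 0.355
14.7 [ 0.5485 -0.0044  0.1794] [[ 0.1641 -0.0008  0.9864]
 [-0.9864 -0.0001  0.1641]
 [-0.     -1.     -0.0008]] -80.55468260349969 [-0.6635  0.3952  0.7115  1.9476 -0.3227  0.9146  0.3749] 0.009010254910552773
stop_grip [259.7  66.3] 0.63 [0.536  0.0981 0.108 ]
[{'xy': [212.2, 167.6], 'score': 0.75}] [0.5321 0.0857 0.108 ]
```

View pics/v10.png

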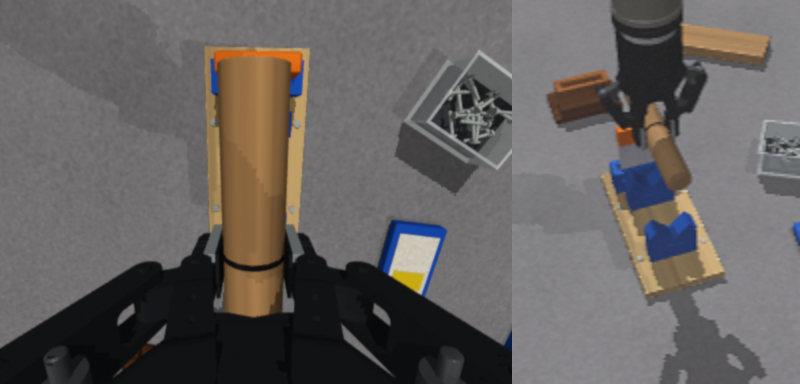

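The stop stands home (grip at (257,60)), and the held dowel lies along the board over both cradles. The dowel's end overlaps the grip in this view only because of its height. I compute the jig's axis and yaw against the tool from the board edges.

```bash
python3 - <<'E'
from h import *
np.set_printoptions(precision=4,suppress=True)
d=np.load("w10.npz");c=(d["K"],d["R"],d["t"]);T=d["T"];R=d["Rt"];im=cv2.imread("pics/w10.png")
h=cv2.cvtColor(im,cv2.COLOR_BGR2HSV);L=[];Rr=[];D=[]
for r in range(60,225,5):
    s=h[r,:,1]; w=np.nonzero(s[180:345]>70)[0]+180
    L.append((w[0],r));Rr.append((w[-1]+1,r))
def fit(pts,z):
    P=np.array([R.T@(onz(c,p,z)-T) for p in pts])[:,[0,2]]
    k=np.ones(len(P),bool)
    for _ in range(5):
        f=np.polyfit(P[k,0],P[k,1],1);e=abs(np.polyval(f,P[:,0])-P[:,1]);k=e<max(.0012,np.median(e)*1.5)
    return f,k.sum()
print(L[::6],Rr[::6])
fl,n1=fit(L,.012);fr,n2=fit(Rr,.012);print("L",fl,n1,"R",fr,n2)
f=(fl+fr)/2;print("jig axis in tool: slope deg",np.degrees(f[0]),"z offset at x=0",f[1],"width",fr[1]-fl[1])
# top edge of board & blue block & orange top
print([tuple(map(int,h[r,212])) for r in range(42,54,2)])
m=blob(im,(4,200,100),(18,255,255),(200,40,310,75));print(cv2.boundingRect(m));b=cv2.boundingRect(m)
print("orange far edge mid, tool:",R.T@(onz(c,(b[0]+b[2]/2,b[1]),.122)-T),R.T@(onz(c,(b[0],b[1]),.122)-T),R.T@(onz(c,(b[0]+b[2],b[1]),.122)-T))
E
```

```text
[(np.int64(205), 60), (np.int64(205), 90), (np.int64(206), 120), (np.int64(207), 150), (np.int64(208), 180), (np.int64(209), 210)] [(np.int64(310), 60), (np.int64(308), 90), (np.int64(306), 120), (np.int64(304), 150), (np.int64(302), 180), (np.int64(300), 210)]
L [-0.0164 -0.053 ] 33 R [-0.017   0.0568] 33
jig axis in tool: slope deg -0.9568565150868651 z offset at x=0 0.0018846574115494487 width 0.10976889213505137
[(165, 5, 112), (165, 5, 104), (17, 67, 130), (19, 118, 156), (19, 120, 157), (18, 120, 157)]
(214, 51, 88, 23)
orange far edge mid, tool: [-0.1103  0.0574  0.0031] [-0.1103  0.0574 -0.0263] [-0.1103  0.0574  0.0326]
```

```bash
python3 -m crank '[{"linear":[0,0.02,0.0015],"dr":[0,0.9,0],"hand":-1},{"linear":[0,0.045,0.0015],"dr":[0,0.9,0],"hand":-1},{"linear":[0,0.07,0.0015],"dr":[0,0.9,0],"hand":-1},{"linear":[0,0.09,0.0015],"dr":[0,0.9,0],"hand":-1},{"linear":[0,0.105,0.0015],"dr":[0,0.9,0],"hand":-1},{"linear":[0,0.114,0.0015],"dr":[0,0.9,0],"hand":-1},{"linear":[0,0.118,0.0015],"dr":[0,0.9,0],"hand":-1},{"linear":[0,0.12,0.0015],"dr":[0,0.9,0],"hand":-1},{"linear":[0,0.12,0.0015],"dr":[0,0.9,0],"hand":-1},{"linear":[0,0.12,0.0015],"dr":[0,0.9,0],"hand":-1}]'
python3 - <<'E'
from h import *
np.set_printoptions(precision=4,suppress=True)
o=bot.get_obs();T=np.array(o["eef_pos"]);R=Rq(o["tool_rot"]);c=cam("wrist");im=bot.read_camera("wrist");cv2.imwrite("pics/w11.png",im)
np.savez("w11.npz",K=c[0],R=c[1],t=c[2],T=T,Rt=R)
print(o["t"],T,R,o["contact_force"],o["torque"])
s=bot.read_camera("side")
cv2.imwrite("pics/v11.png",np.hstack([im,cv2.resize(s[100:292,150:294],(288,384),interpolation=cv2.INTER_CUBIC)]))
E
```

```text
t: 15.88
eef_pos: [0.5509, -0.0041, 0.0606]
tool_rot: [0.536, -0.535, 0.461, -0.462]
contact_force: [1.2, 0.4, -1.3]
gripper_width: 0.346
15.8833 [ 0.5509 -0.0041  0.0606] [[ 0.1478  0.0014  0.989 ]
 [-0.989   0.0002  0.1478]
 [-0.     -1.      0.0014]] [ 1.1929  0.4095 -1.2716] [ 0.0044 -0.0606  0.0249]
```

View pics/v11.png

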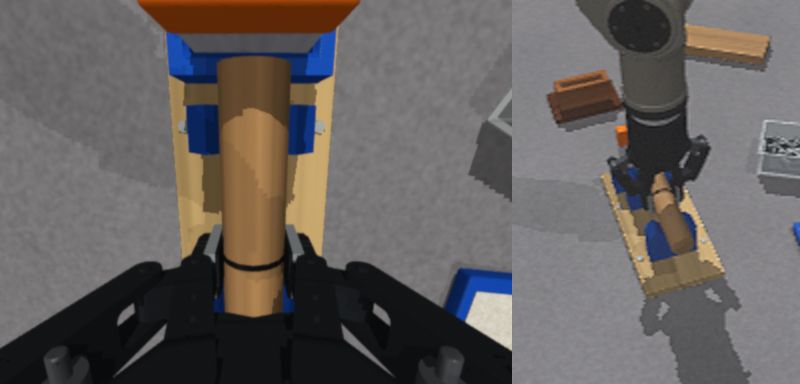

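The dowel's end (row 58) sits just short of the blade (row 54), below the grip. The cradle's middle (col 251) is slightly left of the dowel's (255). I compute the exact offset.

```bash
python3 - <<'E'
from h import *
np.set_printoptions(precision=4,suppress=True)
d=np.load("w11.npz");c=(d["K"],d["R"],d["t"]);T=d["T"];R=d["Rt"];im=cv2.imread("pics/w11.png")
h=cv2.cvtColor(im,cv2.COLOR_BGR2HSV).astype(int)
def tz(p,z): return (R.T@(onz(c,p,z)-T))
for r in(90,100,170,200,220):
    w=np.nonzero(h[r,150:345,1]>70)[0]+150; a,b=tz((w[0],r),.012),tz((w[-1]+1,r),.012);print("board",r,w[0],w[-1]+1,(a+b)[[0,2]]/2,b[2]-a[2])
blue=(abs(h[:,:,0]-111)<9)&(h[:,:,1]>150)
for r,z in((68,.05),(72,.05),(112,.07),(118,.07),(124,.07)):
    w=np.nonzero(blue[r,150:345])[0]+150;a,b=tz((w[0],r),z),tz((w[-1]+1,r),z);print("blue",r,w[0],w[-1]+1,(a+b)[[0,2]]/2,b[2]-a[2])
m=blob(im,(4,200,100),(18,255,255),(100,0,400,40)).astype(bool)
for r in(5,8,): w=np.nonzero(m[r])[0];print("orange",w[0],w[-1]+1,(tz((w[0],r),.122)+tz((w[-1]+1,r),.122))[[0,2]]/2)
for r in(75,90,150,200):
    row=h[r]; k=[x for x in range(215,296) if 8<row[x,0]<20 and row[x,1]>100 ]
    g=np.abs(np.diff(im[r,205:305].astype(int).sum(1)));e=[205+int(g[:35].argmax())+1,205+60+int(g[60:].argmax())+1]
    a,b=tz((e[0],r),T[2]+.02),tz((e[1],r),T[2]+.02);print("dowel",r,e,(a+b)[[0,2]]/2,b[2]-a[2])
print("end",tz((255,58),T[2]+.0155)[[0,2]],"blade face at slot mouth",tz((255,54),.05)[[0,2]])
E
```

```text
board 90 169 334 [-0.085  -0.0012] 0.10929036054086982
board 100 170 333 [-0.0787 -0.0012] 0.1089732265731568
board 170 175 328 [-0.0312 -0.0012] 0.10943706336182832
board 200 178 326 [-0.0088 -0.0009] 0.10913030576719852
board 220 179 324 [ 0.007  -0.0013] 0.10916484892290998
blue 68 169 333 [-0.0924 -0.0012] 0.0852752385520569
blue 72 170 333 [-0.0904 -0.0009] 0.08506407188132487
blue 112 187 315 [-0.0701 -0.001 ] 0.06025575139523651
blue 118 187 315 [-0.0674 -0.0011] 0.06059891925115442
blue 124 187 314 [-0.0646 -0.0013] 0.060469527315758116
orange 141 355 [-0.096  -0.0013]
orange 144 145 [-0.0952 -0.0284]
dowel 75 [217, 274] [-0.0848 -0.0032] 0.023858182867348143
dowel 90 [218, 290] [-0.0789  0.0003] 0.030557515495154345
dowel 150 [220, 285] [-0.0535 -0.0003] 0.02920651073613696
dowel 200 [224, 294] [-0.03    0.0028] 0.03307463873255126
end [-0.0921  0.0007] blade face at slot mouth [-0.099   0.0009]
```

Yaw is right. I shift 1.6 mm sideways and slide 7 mm toward the stop, then go on in small steps while watching the force.

```bash
python3 -m crank '[{"linear":[-0.002,0,-0.0016],"dr":[0,0,0],"hand":-1},{"linear":[-0.004,0,-0.0016],"dr":[0,0,0],"hand":-1},{"linear":[-0.0055,0,-0.0016],"dr":[0,0,0],"hand":-1},{"linear":[-0.0065,0,-0.0016],"dr":[0,0,0],"hand":-1},{"linear":[-0.007,0,-0.0016],"dr":[0,0,0],"hand":-1},{"linear":[-0.007,0,-0.0016],"dr":[0,0,0],"hand":-1},{"linear":[-0.007,0,-0.0016],"dr":[0,0,0],"hand":-1}]'
python3 -m crank '[{"linear":[-0.0004,0,0],"dr":[0,0,0],"hand":-1},{"linear":[-0.0008,0,0],"dr":[0,0,0],"hand":-1},{"linear":[-0.0012,0,0],"dr":[0,0,0],"hand":-1},{"linear":[-0.0012,0,0],"dr":[0,0,0],"hand":-1}]'
```

```text
t: 16.57
eef_pos: [0.5477, 0.0027, 0.0598]
tool_rot: [-0.536, 0.536, -0.462, 0.462]
contact_force: [0.1, 0.2, -0.2]
gripper_width: 0.349
t: 16.9
eef_pos: [0.5474, 0.0039, 0.0598]
tool_rot: [-0.536, 0.536, -0.462, 0.462]
contact_force: [0.4, -0.6, -1.1]
gripper_width: 0.352
```

```bash
python3 -m crank '[{"linear":[0,0.001,0],"dr":[0,0,0],"hand":-1},{"linear":[0,0.002,0],"dr":[0,0,0],"hand":-1},{"linear":[0,0.003,0],"dr":[0,0,0],"hand":-1},{"linear":[0,0.004,0],"dr":[0,0,0],"hand":-1},{"linear":[0,0.004,0],"dr":[0,0,0],"hand":-1},{"linear":[0,0.004,0],"dr":[0,0,0],"hand":-1}]'
python3 -m crank '[{"linear":[-0.0004,0,0],"dr":[0,0,0],"hand":-1},{"linear":[-0.0008,0,0],"dr":[0,0,0],"hand":-1},{"linear":[-0.0012,0,0],"dr":[0,0,0],"hand":-1},{"linear":[-0.0012,0,0],"dr":[0,0,0],"hand":-1}]'
```

```text
t: 17.4
eef_pos: [0.5475, 0.0038, 0.0557]
tool_rot: [-0.536, 0.536, -0.462, 0.462]
contact_force: [-0.9, -0.4, -1.9]
gripper_width: 0.352
t: 17.73
eef_pos: [0.5472, 0.0052, 0.0558]
tool_rot: [0.536, -0.536, 0.462, -0.461]
contact_force: [0.6, 0.1, -2.6]
gripper_width: 0.356
```

```bash
python3 -m crank '[{"linear":[0,0.0005,0],"dr":[0,0,0],"hand":-1},{"linear":[0,0.001,0],"dr":[0,0,0],"hand":-1},{"linear":[0,0.001,0],"dr":[0,0,0],"hand":-1},{"linear":[0,0.001,0],"dr":[0,0,0],"hand":-1}]'
python3 - <<'E'
from h import *
np.set_printoptions(precision=4,suppress=True)
o=bot.get_obs();T=np.array(o["eef_pos"]);R=Rq(o["tool_rot"]);c=cam("wrist");im=bot.read_camera("wrist")
print(o["t"],T,o["contact_force"],o["torque"])
cv2.imwrite("pics/v12.png",cv2.resize(im[0:290,110:400],None,fx=2,fy=2,interpolation=cv2.INTER_CUBIC))
g=im[20:75,255].astype(int);print([(20+i,*v) for i,v in enumerate(g)][::2])
E
```

```text
t: 18.07
eef_pos: [0.5479, 0.0051, 0.0551]
tool_rot: [0.536, -0.535, 0.461, -0.462]
contact_force: [1.0, 1.0, 1.6]
gripper_width: 0.351
18.0667 [0.5479 0.0051 0.0551] [1.0119 1.0219 1.5779] [ 0.0173 -0.2519 -0.0107]
[(20, np.int64(17), np.int64(106), np.int64(228)), (22, np.int64(18), np.int64(107), np.int64(228)), (24, np.int64(18), np.int64(106), np.int64(227)), (26, np.int64(18), np.int64(106), np.int64(227)), (28, np.int64(17), np.int64(105), np.int64(226)), (30, np.int64(15), np.int64(96), np.int64(210)), (32, np.int64(12), np.int64(82), np.int64(186)), (34, np.int64(9), np.int64(69), np.int64(161)), (36, np.int64(8), np.int64(58), np.int64(137)), (38, np.int64(7), np.int64(49), np.int64(117)), (40, np.int64(7), np.int64(42), np.int64(102)), (42, np.int64(7), np.int64(42), np.int64(98)), (44, np.int64(6), np.int64(41), np.int64(97)), (46, np.int64(8), np.int64(42), np.int64(99)), (48, np.int64(7), np.int64(41), np.int64(98)), (50, np.int64(6), np.int64(41), np.int64(98)), (52, np.int64(6), np.int64(40), np.int64(97)), (54, np.int64(6), np.int64(41), np.int64(97)), (56, np.int64(7), np.int64(41), np.int64(96)), (58, np.int64(19), np.int64(49), np.int64(98)), (60, np.int64(46), np.int64(76), np.int64(105)), (62, np.int64(47), np.int64(77), np.int64(105)), (64, np.int64(48), np.int64(77), np.int64(105)), (66, np.int64(48), np.int64(77), np.int64(105)), (68, np.int64(48), np.int64(78), np.int64(106)), (70, np.int64(48), np.int64(77), np.int64(105)), (72, np.int64(47), np.int64(77), np.int64(105)), (74, np.int64(48), np.int64(77), np.int64(105))]
```

View pics/v12.png

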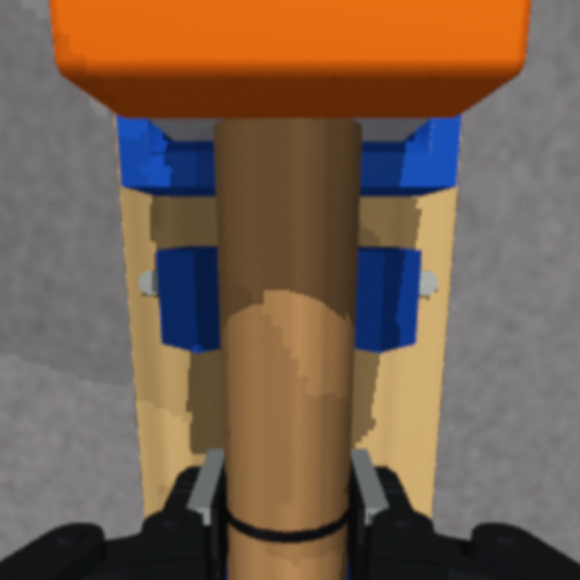

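The dowel's end has gone under the grip, and it lies centred in the cradle (walls at columns 160–220 and 355–420 either side). I nudge it toward the stop until the force shows contact.

```bash
python3 -m crank '[{"linear":[-0.0004,0,0],"dr":[0,0,0],"hand":-1},{"linear":[-0.0008,0,0],"dr":[0,0,0],"hand":-1},{"linear":[-0.001,0,0],"dr":[0,0,0],"hand":-1},{"linear":[-0.001,0,0],"dr":[0,0,0],"hand":-1}]'
python3 -m crank '[{"linear":[-0.0004,0,0],"dr":[0,0,0],"hand":-1},{"linear":[-0.0008,0,0],"dr":[0,0,0],"hand":-1},{"linear":[-0.001,0,0],"dr":[0,0,0],"hand":-1},{"linear":[-0.001,0,0],"dr":[0,0,0],"hand":-1}]'
```

```text
t: 18.45
eef_pos: [0.5477, 0.0055, 0.055]
tool_rot: [0.536, -0.535, 0.461, -0.462]
contact_force: [2.4, -2.0, 1.3]
gripper_width: 0.353
t: 18.78
eef_pos: [0.5476, 0.0068, 0.055]
tool_rot: [0.536, -0.535, 0.461, -0.462]
contact_force: [4.2, -2.7, 2.0]
gripper_width: 0.357
```

```bash
python3 -m crank '[{"linear":[-0.0004,0,0.0004],"dr":[0,0,0],"hand":-1},{"linear":[-0.0008,0,0.0007],"dr":[0,0,0],"hand":-1},{"linear":[-0.001,0,0.0007],"dr":[0,0,0],"hand":-1},{"linear":[-0.001,0,0.0007],"dr":[0,0,0],"hand":-1}]'
python3 -m crank '[{"linear":[-0.0004,0,0],"dr":[0,0,0],"hand":-1},{"linear":[-0.0008,0,0],"dr":[0,0,0],"hand":-1},{"linear":[-0.001,0,0],"dr":[0,0,0],"hand":-1},{"linear":[-0.001,0,0],"dr":[0,0,0],"hand":-1}]'
```

```text
t: 19.12
eef_pos: [0.5476, 0.0082, 0.0548]
tool_rot: [0.536, -0.536, 0.462, -0.462]
contact_force: [3.4, -2.7, 2.9]
gripper_width: 0.354
t: 19.45
eef_pos: [0.5475, 0.0087, 0.0548]
tool_rot: [-0.536, 0.536, -0.461, 0.462]
contact_force: [3.1, -3.3, 1.9]
gripper_width: 0.356
```

```bash
python3 - <<'E'
from h import *
np.set_printoptions(precision=4,suppress=True)
o=bot.get_obs();T=np.array(o["eef_pos"]);R=Rq(o["tool_rot"]);c=cam("wrist");im=bot.read_camera("wrist");s=bot.read_camera("side")
cv2.imwrite("pics/w13.png",im);cv2.imwrite("pics/s13.png",s);np.savez("w13.npz",K=c[0],R=c[1],t=c[2],T=T,Rt=R)
for n in("w9","w10","w11","w13"):
    g=cv2.cvtColor(cv2.imread(f"pics/{n}.png"),cv2.COLOR_BGR2GRAY)[:,254].astype(float); w=np.clip(60-g[250:290],0,None);print(n,"line row",(w*np.arange(250,290)).sum()/w.sum())
a=bot.place_of("side","stop_grip");print("side",a[:1],a and onz(cam("side"),a[0]["xy"],.108))
# orange front-bottom edge/top edge in wrist
for n in("w11","w13"):
    i=cv2.imread(f"pics/{n}.png");d=np.load(n+".npz");cc=(d["K"],d["R"],d["t"])
    h=cv2.cvtColor(i,cv2.COLOR_BGR2HSV).astype(int);col=150 if n=="w11" else 160
    v=h[:100,col];print(n,[(r,*v[r]) for r in range(0,66,3)])
cv2.imwrite("pics/v13.png",np.hstack([im[:200,130:380],cv2.resize(s[150:230,180:280],(250,200),interpolation=cv2.INTER_CUBIC)]).repeat(1,0))
v=cv2.imread("pics/v13.png");cv2.imwrite("pics/v13.png",cv2.resize(v,None,fx=1.6,fy=1.6))
E
```

```text
w9 line row 268.10460251046027
w10 line row 268.2139037433155
w11 line row 268.22727272727275
w13 line row 268.2808988764045
side [{'xy': [210.4, 167.1], 'score': 0.61}] [0.5275 0.0888 0.108 ]
w11 [(0, np.int64(12), np.int64(239), np.int64(162)), (3, np.int64(12), np.int64(241), np.int64(130)), (6, np.int64(12), np.int64(243), np.int64(103)), (9, np.int64(11), np.int64(236), np.int64(96)), (12, np.int64(12), np.int64(239), np.int64(96)), (15, np.int64(9), np.int64(129), np.int64(103)), (18, np.int64(170), np.int64(7), np.int64(111)), (21, np.int64(0), np.int64(2), np.int64(105)), (24, np.int64(170), np.int64(7), np.int64(115)), (27, np.int64(0), np.int64(2), np.int64(118)), (30, np.int64(165), np.int64(4), np.int64(114)), (33, np.int64(150), np.int64(2), np.int64(110)), (36, np.int64(165), np.int64(5), np.int64(110)), (39, np.int64(0), np.int64(5), np.int64(110)), (42, np.int64(165), np.int64(5), np.int64(110)), (45, np.int64(165), np.int64(5), np.int64(108)), (48, np.int64(165), np.int64(5), np.int64(107)), (51, np.int64(0), np.int64(2), np.int64(105)), (54, np.int64(170), np.int64(
[... 552 characters left out ...]
np.int64(207)), (24, np.int64(12), np.int64(239), np.int64(174)), (27, np.int64(11), np.int64(238), np.int64(133)), (30, np.int64(12), np.int64(240), np.int64(102)), (33, np.int64(12), np.int64(242), np.int64(96)), (36, np.int64(11), np.int64(239), np.int64(94)), (39, np.int64(11), np.int64(236), np.int64(94)), (42, np.int64(11), np.int64(241), np.int64(94)), (45, np.int64(11), np.int64(241), np.int64(94)), (48, np.int64(9), np.int64(100), np.int64(115)), (51, np.int64(170), np.int64(6), np.int64(130)), (54, np.int64(0), np.int64(2), np.int64(128)), (57, np.int64(170), np.int64(6), np.int64(123)), (60, np.int64(0), np.int64(2), np.int64(117)), (63, np.int64(165), np.int64(4), np.int64(116))]
```

```bash
python3 - <<'E'
from h import *
np.set_printoptions(precision=4,suppress=True)
for n in("w11","w13"):
    i=cv2.imread(f"pics/{n}.png");d=np.load(n+".npz");c=(d["K"],d["R"],d["t"]);T,R=d["T"],d["Rt"]
    h=cv2.cvtColor(i,cv2.COLOR_BGR2HSV).astype(int)
    tw=lambda p,z:(R.T@(onz(c,p,z)-T))
    for col in(195,205,300,310):
        v=h[:110,col]; o=[r for r in range(110) if abs(v[r,0]-12)<4 and v[r,1]>200 and r<70]
        br=[r for r in o if v[r,2]>150]
        print(n,col,"bright end",br[-1]+1 if br else None,"orange end",o[-1]+1,"front edge x z=.094:",tw((col,o[-1]+1),.094)[0],"top edge:",tw((col,br[-1]+1),.122)[0] if br else None, "sat<60 rows after (blade):",[r for r in range(o[-1]+1,90) if v[r,1]<80][:1],[r for r in range(o[-1]+1,90) if v[r,1]<80][-1:])
    b=[r for r in range(20,100) if h[r,200,1]<80];print(" blade->block row",b[-1] if b else None, tw((200,b[-1]+1),.05)[0] if b else None)
    # block front top edge and board end for jig y: block near face y=.0775
    w=[r for r in range(40,140) if abs(h[r,195,0]-111)<9 and h[r,195,1]>150];print(" blue rows col195",w[0],w[-1],"".join("B" if x in w else "." for x in range(40,140)))
    print([ (r,h[r,195,2]) for r in range(50,110,2)])
E
```

```text
w11 195 bright end 2 orange end 33 front edge x z=.094: -0.09688064448060169 top edge: -0.09662547925967861 sat<60 rows after (blade): [34] [83]
w11 205 bright end 2 orange end 33 front edge x z=.094: -0.09688513272983855 top edge: -0.0966290982099411 sat<60 rows after (blade): [34] [83]
w11 300 bright end 1 orange end 32 front edge x z=.094: -0.097248137120358 top edge: -0.09688906227992018 sat<60 rows after (blade): [34] [83]
w11 310 bright end 1 orange end 32 front edge x z=.094: -0.09725264350326385 top edge: -0.0968926937678515 sat<60 rows after (blade): [34] [83]
 blade->block row 83 -0.08455525680465227
 blue rows col195 53 139 .............BBBBBBBBBBBBBBBBBBBBBBBBBBBBBB......................BBBBBBBBBBBBBBBBBBBBBBBBBBBBBBBBBBB
[(50, np.int64(83)), (52, np.int64(81)), (54, np.int64(79)), (56, np.int64(81)), (58, np.int64(102)), (60, np.int64(108)), (62, np.int64(108)), (64, np.int64(108)), (66, np.int64(108)), (68, np.int64(108)), (70, np.int64(108)), (72, np.int64(107)), (74, np.int64(97)), (76, np.int64(71)), (78, np.int64(69)), (80, np.int64(68)), (82, np.int64(67)), (84, np
[... 925 characters left out ...]
.................BBBBBBBBBBBBBBBBBBBBBBBBBBBBB.............................BBBBBBBB
[(50, np.int64(99)), (52, np.int64(99)), (54, np.int64(99)), (56, np.int64(93)), (58, np.int64(86)), (60, np.int64(86)), (62, np.int64(88)), (64, np.int64(89)), (66, np.int64(90)), (68, np.int64(89)), (70, np.int64(87)), (72, np.int64(77)), (74, np.int64(63)), (76, np.int64(59)), (78, np.int64(76)), (80, np.int64(82)), (82, np.int64(86)), (84, np.int64(108)), (86, np.int64(111)), (88, np.int64(111)), (90, np.int64(111)), (92, np.int64(110)), (94, np.int64(111)), (96, np.int64(123)), (98, np.int64(129)), (100, np.int64(104)), (102, np.int64(68)), (104, np.int64(83)), (106, np.int64(102)), (108, np.int64(102))]
```

The numbers agree: the dowel's end meets the blade, which has leaned about 0.05 rad into its slack (limit 0.12). The line has not slipped in the hand. I press down in small steps.

```bash
python3 -m crank '[{"linear":[0,0.0004,0.0003],"dr":[0,0,0],"hand":-1},{"linear":[0,0.0008,0.0006],"dr":[0,0,0],"hand":-1},{"linear":[0,0.001,0.0006],"dr":[0,0,0],"hand":-1},{"linear":[0,0.001,0.0006],"dr":[0,0,0],"hand":-1},{"linear":[0,0.001,0.0006],"dr":[0,0,0],"hand":-1}]'
python3 -m crank '[{"linear":[0,0.0004,0],"dr":[0,0,0],"hand":-1},{"linear":[0,0.0008,0],"dr":[0,0,0],"hand":-1},{"linear":[0,0.001,0],"dr":[0,0,0],"hand":-1},{"linear":[0,0.001,0],"dr":[0,0,0],"hand":-1},{"linear":[0,0.001,0],"dr":[0,0,0],"hand":-1}]'
```

```text
t: 20.02
eef_pos: [0.5476, 0.0087, 0.0546]
tool_rot: [-0.536, 0.536, -0.462, 0.461]
contact_force: [-1.4, -3.5, 14.4]
gripper_width: 0.355
t: 20.43
eef_pos: [0.5476, 0.0087, 0.0545]
tool_rot: [0.536, -0.535, 0.462, -0.461]
contact_force: [-4.4, -3.5, 25.5]
gripper_width: 0.356
```

```bash
python3 -m crank '[{"linear":[0,-0.0004,-0.0003],"dr":[0,0,0],"hand":-1},{"linear":[0,-0.0007,-0.0004],"dr":[0,0,0],"hand":-1},{"linear":[0,-0.0007,-0.0004],"dr":[0,0,0],"hand":-1},{"linear":[0,-0.0007,-0.0004],"dr":[0,0,0],"hand":-1},{"linear":[0,-0.0007,-0.0004],"dr":[0,0,0],"hand":-1},{"linear":[0,-0.0007,-0.0004],"dr":[0,0,0],"hand":-1}]'
python3 - <<'E'
from h import *
np.set_printoptions(precision=4,suppress=True)
for _ in range(4): o=bot.get_obs();print(o["t"],o["contact_force"],o["torque"],o["eef_pos"]);bot.read_camera("side")
R=Rq(o["tool_rot"]);print(R, np.linalg.norm(o["joint_vel"]))
a=np.radians(8.7);e=np.array(o["eef_pos"])[:2]-[.548,.007];print("jig xy",np.cos(a)*e[0]+np.sin(a)*e[1],-np.sin(a)*e[0]+np.cos(a)*e[1],np.degrees(np.arctan2(R[1,0],R[0,0])))
E
```

```text
t: 20.93
eef_pos: [0.5476, 0.0086, 0.0546]
tool_rot: [0.536, -0.535, 0.462, -0.462]
contact_force: [-1.6, -2.9, 16.5]
gripper_width: 0.35
20.9333 [-1.5973 -2.8517 16.529 ] [-0.6455  0.207   0.0436] [0.5476 0.0086 0.0546]
20.9833 [-1.5939 -2.6837 17.0194] [-0.6614  0.2393  0.0923] [0.5476 0.0087 0.0546]
21.0333 [-1.1411 -3.6374 16.3846] [-0.6849  0.2284  0.0622] [0.5476 0.0087 0.0546]
21.0833 [-1.2256 -3.5163 16.4461] [-0.7282  0.2033  0.0006] [0.5476 0.0087 0.0546]
[[ 0.1472  0.0002  0.9891]
 [-0.9891  0.0007  0.1472]
 [-0.0006 -1.      0.0003]] 0.002464794799905728
jig xy -0.000131561404199886 0.0016950889544009088 -81.53735793042729
```

```bash
python3 - <<'E'
from h import *
bot.hand_in();o=bot.get_obs();print(o["t"],o["contact_force"])
E
```

```text
the job is handed in; nothing more can be done
the job is handed in; nothing more can be done
```

The stop plate is in the jig's slot, the dowel lies in both V-cradles against it, and I handed the job in at about 21 s with the fingers still pressing. `hand_in` gives no verdict, so the results below are my own measurements.

**Stop plate:** It went down until it touched the slot floor at about 9.5 N, at the expected depth. The dowel then pushed it over within the slot's slack. My pixel measurements put that lean at about 0.05 rad (limit 0.12) and about 4.6 mm at the grip; both are within the allowed range.

**Dowel:**

| Check | Last reading | Allowed |
|---|---|---|
| Height of axis | 70.1 mm | 66–73 mm |
| Offset from the V's mid-plane | -0.1 mm | ±3 mm |
| Position along the jig | +1.7 mm | ±12 mm |
| Angle to the V | about 0.2° | 2° |

These are the tool's position plus where the dowel sat in the hand. They rest on my jig estimate, good to about 1–2 mm.

**Force:** It held steady at about 16.5 N down and 1–2 N sideways, which gives roughly 10–13 N on each side of the V. It also pushes about 3 N toward the stop. It was briefly 25 N before I backed off.

**Open points:**
- A small moment of about 0.7 N m suggests one cradle may carry more than the other.
- The side camera's estimate of the grip position was 5–10 mm away from the others; I went with the wrist and top cameras and the insertion pose.
- The picture limit stopped me viewing the final contact, so I judged it from pixel values and force.
- I moved nothing near the screw box, bit case, drill or offcut, but did not measure them again at the end.

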